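# Draw the sagging bolt and hold the guard gate ajar

### The arm

A 6-joint arm with a two-finger parallel gripper is mounted at the origin on a cart in front of the work surface, level with it; the furniture and walls round the work are solid. World frame = base frame: x ahead of the robot, y to its left, z up, the work surface at z = 0. Lengths are in m, angles in degrees, forces in N, time in s.
With the tool pointing down it reaches from about 0.4 to 0.825 m from the base axis. Payload 7 kg.
Tool frame: the origin (TCP) lies between the finger pads; the fingertips stand 19 mm ahead of it and the grasp point (between the pads) is the TCP; z points along the fingers, y is the line along which they close (so a half turn about z gives the same grasp; the last joint's range is limited). The gripper opens to 88 mm and grips with 3 to 60 N. Pads are 19 mm wide; open, the fingers measure 130 mm over their backs; the gripper's body (78 mm by 193 mm) begins 47 mm behind the grasp point.
Start: joints at [89.101, 20.546, 0.682, 0, -70.136, -16.507], TCP at [0.202, 0.644, 0.246] pointing down, gripper open.
Joint ranges: [-176.03, 176.03], [-82.01, 121.73], [-58.28, 71.71], [-173.87, 95.51], [-174.79, -0.11], [-173.66, 173.66]. Speed limits (degrees/s): [136.94, 136.94, 172.46, 180, 180, 180].

### API

Orientations are given as [roll, pitch, yaw] about the fixed x, y, z axes, in that order (R = Rz(yaw) Ry(pitch) Rx(roll)).
In Python, from plant import r gives the robot as it stands. The module is installed in compiled form; this text tells all that it offers.
- The arm moves only by the shell command python3 -m pendant 'ROWS' [OPENING] [FORCE]. ROWS is JSON, a list of rows, each a list of 6 numbers: the shift along the tool's x, y, z in mm, then the turn, a rotation vector about the tool's x, y, z in rad. In form: [[tx, ty, tz, wx, wy, wz], ...]. A call has 1 to 20 rows; each row is the pose to reach, as a shift and turn from the pose commanded when the call began, along the tool's axes at that moment; what a row does not reach only later rows make up. A row lasts 1/8 s, in which the tool goes at most 62.5 mm and 10.7 degrees, less where a joint would pass 70% of its speed; a pose out of reach is approached as far as the arm can. A call with a gripper value outside its range is refused whole. OPENING is the finger opening in mm, from 0 to 87.6, set as the call begins (- or left out, the last holds). The fingers move at their own pace and stop on an object; FORCE is the grip in N (left out, the last holds). Time passes only in rows, so rows that repeat a pose let the fingers close. It gives the time, the measured TCP pose, the force, the opening and the grip force at its end, in the units of the state.
- r.get_state(): the state, without advancing time (a new reading comes with each control period).
- r.capture(name): name is "scene" or "top"; returns the picture (420x560x3 uint8, red, green, blue); there is no depth.
- r.camera_params(name): a dict with "mtx" (3x3 intrinsics, pixels), "rvec" (rotation vector, rad) and "tvec" (3), from world to camera coordinates, as OpenCV has them. Camera axes: x right, y down, z forward; pixel columns grow to the right and rows downward; lengths in m; the calibration is good to about 2 mm. A picture is of the moment at which its call begins. camera_params takes no time and is no camera call.
- r.close_job(): hands the job in; it is judged then, once.
The state is a dict: "time_s": time; "joints": joint angles; "qd": joint speeds; "joint_torque": joint torques, N m; "tcp_pos": TCP position; "eef_rot": TCP orientation; "contact_force": force on the tool from outside, world axes, zero at the start; "moment": the same for the moment, N m; "gripper_width": finger opening in m; "gripper_force": force on a finger pad.
Only numpy, scipy, OpenCV 4.12 (cv2) and the standard library are available. Lean on these libraries where they do the work, as an engineer would, in place of code of your own. Each camera call takes 0.05 s, during which the arm holds its last target. There are 200 camera calls.

### The job

Take the steel canister by its handle off the low stand in front of the pen and set it upright on the round cork mat, letting go of it. Then grip the red knob of the gate's barrel bolt, raise the sagging bolt over the bent lip of the keeper while drawing it fully back towards the hinge, without wrenching it against the keeper, and swing the gate about 30 degrees open towards you. Finish still gripping the knob and holding the gate still at that opening (it would swing shut by itself) so that a colleague can reach in; leave the amber bottle in the pen, the jar and the small bottle with the blue cap where they are.

Things in the scene. Friction and masses are not known exactly. Their poses are not given: they have to be found in the camera images.
- pen: Small fixed guard pen on the bench, 184 (x) x 250 (y) mm, posts and clear walls 120 mm high, open at the top. Origin: centre of its underside, on the bench. Its front, with the gate, faces its own -x. The gate plane lies at x = -85 mm; the gate's vertical hinge axis is at x = -85, y = -105 mm, at the pen's -y end.
- gate (a joint): Angle of the gate (rad): 0 shut, grows as the free (+y) edge swings out to the pen's -x; at most 1.3. Gate 200 mm wide, lower edge 30 mm and top rail 120 mm above the bench. A spring shuts it: 0.23 N m when shut, 0.5 N m more per rad. Locked while the bolt's collar is in the keeper.
- bolt (a joint): How far the bolt is drawn (m): up to 0.004 at the start, 0.042 fully back; slides along the gate's top rail towards the hinge, friction about 1 N, stays where left. The 9 mm steel bolt's axis is 136 mm above the bench when sagged. From about 0.006 on its collar meets the keeper's lip unless raised 8 mm or more; from 0.030 on it is clear of the keeper and the gate can swing.
- bolt_lift (a joint): How far the bolt is raised (m): 0 sagged, at most 0.015. It falls back by its weight and a light spring, 2 to 3 N in all.
- knob_grip (a point): Where to grip the knob: on the axis of an upright red round pin, 16 mm thick, standing on the bolt, 52 mm above its axis (188 mm above the bench when sagged). Pin plain from 3 to 70 mm above the bolt's axis, then a head 23 mm wide, 10 mm thick. Guides beside it along the bolt reach 162 mm above the bench. 150 mm from the hinge axis when undrawn. Axes: x into the pen, y from hinge to free edge.
- bolt_knob: The red knob of the bolt. Origin on the bolt's axis, 52 mm below knob_grip.
- bolt_collar: Steel collar at the nose of the bolt, 24 mm diameter, 8 mm thick, behind the keeper's lip at the start. Origin: its centre, on the bolt's axis, 72 mm from the knob's axis.
- keeper: Dark fixed bent-plate keeper on the post at the gate's free edge. It has a front and a back cheek and, towards the gate, a bent-up lip 10 mm high; the bolt's collar lies behind this lip. Origin at the foot of the lip, 120 mm above the bench.
- canister: Steel canister with a lid, 73 mm wide, 81 mm high, with a black bar handle arching over it along its own x axis, 135 mm high in all; mass 0.25 to 0.5 kg. Origin at the centre of its underside.
- canister_grip (a point): Middle of the canister's handle bar, 130 mm above its underside. The bar is 10 mm thick, level for 48 mm along the canister's x axis; 44 mm are free below it.
- stand: Low round dark stand, 94 mm wide, 20 mm high, fixed to the bench before the gate; the canister stands on it at the start. The gate passes over it. Origin: centre of its underside.
- mat: Round cork mat, 130 mm wide, 5 mm thick, fixed to the bench. Origin: centre of its underside.
- amber_bottle: Amber bottle with a black cap, 72 mm wide, 150 mm high, standing loose in the pen on its 6 mm base plate. Origin: centre of its underside. Leave alone.
- salve_jar: White jar with a black lid, 60 mm wide, 41 mm high, loose on the bench beyond the mat. Origin: centre of its underside. Leave alone.
- blue_cap_bottle: Small white bottle with a blue cap, 33 mm wide, 66 mm high, loose on the bench on the hinge side of the gate. Origin: centre of its underside. Leave alone.
Things that resemble listed ones, but are neither listed nor needed, are in the scene too. Of the things that look like the canister, the largest one is meant.

How it is judged:
By the outcome, as a careful person would: the job done as asked, in the order asked, and still so for the second after the job is handed in, while the arm keeps its last pose, push and grip.
It also fails if it takes over 51 s, if anything falls off the work surface, if the arm or the gripper's body presses on something with over 40 N, if the wrist force passes 120 N, or if a joint passes its speed limit or range.

## Working session

There is one attempt and no reset: what is moved stays moved. The work goes in short steps, Python scripts to look and compute and a shell command to move; the robot and the scene stay as the last step left them, time stands still between calls to the robot, and variables do not carry over. Pictures are saved under pics/ and viewed, at most 10 in all, crops included, and the job is handed in when it is done.

```bash
mkdir -p pics; python3 - <<'E'
from plant import r
import cv2,json
for n in("scene","top"):
    im=r.capture(n); cv2.imwrite(f"pics/{n}0.png",im[:,:,::-1])
    p=r.camera_params(n); print(n,{k:v.tolist() if hasattr(v,'tolist') else v for k,v in p.items()})
print(r.get_state())
E
```

```text
scene {'mtx': [[406.41547843962206, 0.0, 280.36606861783], [0.0, 406.41547843962206, 205.15934314175067], [0.0, 0.0, 1.0]], 'rvec': [2.172135347466522, -1.015540491987356, 0.43999013867531783], 'tvec': [-0.48809081806522747, 0.3197398421030182, 1.0155916418532227]}
top {'mtx': [[404.913180972054, 0.0, 275.04843124708174], [0.0, 404.913180972054, 211.48740381722774], [0.0, 0.0, 1.0]], 'rvec': [2.1706294352814814, -2.228891903971905, 0.07332934565615275], 'tvec': [-0.16141673652086175, 0.554194993191952, 1.5195338716622093]}
{'time_s': 0.1, 'joints': array([ 8.91003960e+01,  2.05870376e+01,  6.38395551e-01, -1.81033918e-02,
       -7.01346169e+01, -1.65077380e+01]), 'qd': array([-0.14650375, -0.14127058,  0.11678308,  0.00405999, -0.04371088,
        0.01518   ]), 'joint_torque': array([-1.74645062e-03, -5.84163702e+01,  2.93747020e+01,  7.01543212e+00,
        1.01817143e-02, -5.15695569e-05]), 'tcp_pos': array([0.2018244 , 0.64369219, 0.24471374]), 'eef_rot': array([ 1.79915337e+02, -7.34212076e-03, -1.74135007e+01]), 'contact_force': array([-0.19164454, -0.12753817,  0.36661612]), 'moment': array([-0.06232255, -0.05671619, -0.01496377]), 'gripper_force': 0.0, 'gripper_width': 0.08749152778354727}
```

View pics/scene0.png

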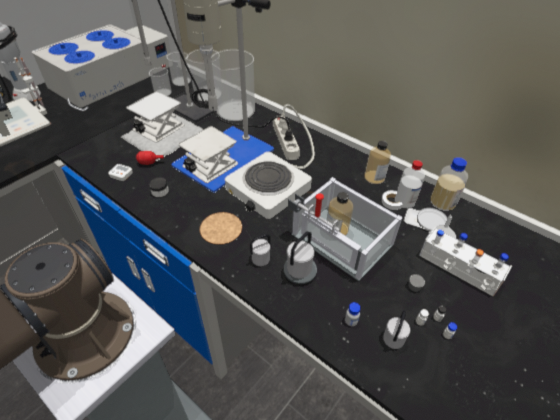

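View pics/top0.png

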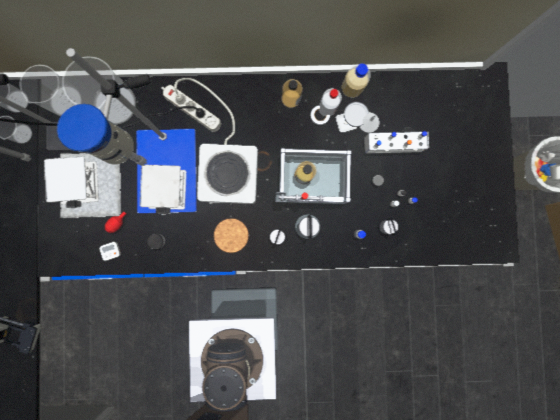

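The scene view shows the canister at (300,262), the mat at (221,228) and the knob at (319,205). In the top view they are at (308,226), (231,236) and (305,196). Next I enlarge both views around the work area.

```bash
cat > h.py <<'E'
import numpy as np,cv2
from plant import r
P={n:r.camera_params(n) for n in("scene","top")}
def cam(n):
    p=P[n];R=cv2.Rodrigues(np.array(p["rvec"]))[0];t=np.array(p["tvec"]);return np.array(p["mtx"]),R,t
def ray(n,u,v):
    K,R,t=cam(n);d=R.T@np.linalg.solve(K,[u,v,1.]);return -R.T@t,d
def onz(n,uv,z):
    o,d=ray(n,*uv);return o+d*(z-o[2])/d[2]
def tri(a,b):
    (o1,d1),(o2,d2)=ray("scene",*a),ray("top",*b)
    s=np.linalg.lstsq(np.c_[d1,-d2],o2-o1,rcond=None)[0]
    p,q=o1+s[0]*d1,o2+s[1]*d2;return (p+q)/2,np.linalg.norm(p-q)
def proj(n,X):
    K,R,t=cam(n);q=K@(R@np.array(X)+t);return q[:2]/q[2]
def crop(n,f,x0,y0,w,h,s):
    im=r.capture(n)[y0:y0+h,x0:x0+w,::-1]
    cv2.imwrite(f,cv2.resize(im,None,fx=s,fy=s,interpolation=cv2.INTER_CUBIC))
E
python3 - <<'E'
from h import *
s=cv2.imread("pics/scene0.png")[170:310,190:410];t=cv2.imread("pics/top0.png")[140:260,205:405]
s=cv2.resize(s,None,fx=3.6,fy=3.6,interpolation=2);t=cv2.resize(t,None,fx=4,fy=4,interpolation=2)
cv2.imwrite("pics/s1.png",s);cv2.imwrite("pics/t1.png",t)
print(proj("top",[0,0,0]),proj("top",[.2,.644,.25]),proj("scene",[.2,.644,.25]))
for n,z in(("scene",.005),("top",.005)):
    im=r.capture(n);h=cv2.cvtColor(im,cv2.COLOR_RGB2HSV)
    for nm,lo,hi in(("cork",(8,90,120),(18,255,255)),("red",(0,170,100),(4,255,255))):
        m=cv2.inRange(h,lo,hi);k,_,st,c=cv2.connectedComponentsWithStats(m)
        for i in np.argsort(-st[1:,4])[:3]+1: print(n,nm,st[i],c[i],onz(n,c[i],z if nm=="cork" else .2))
E
```

```text
[232.03539583 359.16483422] [ 18.02652881 325.3623769 ] [ -0.38711681 119.97651278]
scene cork [ 200  212   42   32 1058] [220.43761815 227.68903592] [ 0.46426287 -0.00752714  0.005     ]
scene cork [476 249   8   7  39] [479.51282051 251.79487179] [ 0.89426441 -0.6644502   0.005     ]
scene cork [21 58  1  2  2] [21.  58.5] [0.62326938 1.58887345 0.005     ]
scene red [136 152  27  10 156] [146.44871795 156.03846154] [0.41128641 0.22364354 0.2       ]
scene red [316 194   7  22 100] [318.27 203.38] [ 0.57860625 -0.28103104  0.2       ]
scene red [413 161   9   8  45] [416.75555556 163.86666667] [ 0.90064994 -0.40487434  0.2       ]
top cork [214 219  35  34 936] [230.64636752 235.18376068] [ 0.46453242 -0.00496862  0.005     ]
top cork [535 158   5  10  25] [536.88 163.64] [ 0.709345   -1.19517399  0.005     ]
top cork [538 171   5   6  17] [540.         173.35294118] [ 0.67121122 -1.20497953  0.005     ]
top red [105 213  21  19  96] [114.03125 222.59375] [0.51686918 0.36128783 0.2       ]
top red [302 193   5   6  24] [304.125      195.66666667] [ 0.59024176 -0.27232988  0.2       ]
top red [331  91   5   6  14] [333.21428571  93.85714286] [ 0.93459906 -0.38184916  0.2       ]
```

View pics/s1.png

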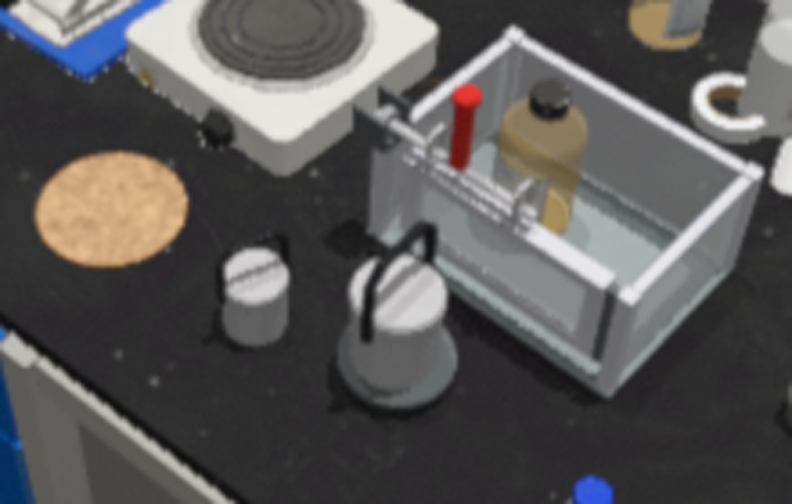

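View pics/t1.png

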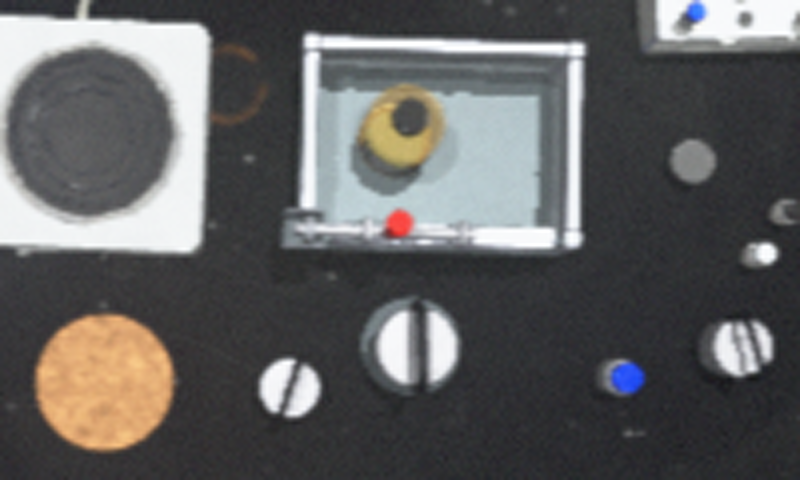

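The crops give these pixels (scene = s1/3.6+(190,170), top = t1/4+(205,140)):

| Feature | s1 | t1 |
|---|---|---|
| Handle bar | from (385,262) to (432,230) | vertical at (419,300–392) |
| Knob head | (467,94) | (399,222) |
| Pen back posts | (515,35), (755,172) | (312,42), (578,48) |
| Front right post | (628,293) | (573,238) |

```bash
python3 - <<'E'
from h import *
S=lambda x,y:(190+x/3.6-.36,170+y/3.6-.36)
T=lambda x,y:(205+x/4-.37,140+y/4-.37)
np.set_printoptions(precision=4,suppress=True)
for nm,a,b in(("bar",S(408,246),T(419,346)),("head",S(467,94),T(399,221)),("backL",S(515,35),T(312,42)),("backR",S(755,172),T(578,48)),("frontR",S(628,293),T(573,238)),("can lid",S(399,290),T(417,346))):
    print(nm,*tri(a,b))
for nm,uv,z in(("bar a",T(419,305),.15),("bar b",T(420,385),.15),("lidc",T(417,346),.101),("head",T(399,221),.216),("backL",T(312,42),.12),("backR",T(578,48),.12),("frontR",T(573,238),.12),("stand",T(411,346),.02),("jar",(156,241),.04),("capb",T(628,378),.066),("smallcan",T(290,388),.08)):
    print(nm,onz("top",uv,z))
print("head scene",onz("scene",S(467,94),.216),"bar scene",onz("scene",S(408,246),.155),"mat",tri((220.4,227.7),(230.6,235.2)))
E
```

```text
bar [ 0.4914 -0.295   0.1485] 0.008419213085994668
head [ 0.5921 -0.2727  0.2127] 0.0014228119471264217
backL [ 0.7635 -0.2089  0.1195] 0.0031912142074738874
backR [ 0.7517 -0.4457  0.1192] 0.0013612775037677956
frontR [ 0.5811 -0.4339  0.1214] 8.903871995461431e-05
can lid [ 0.49   -0.2952  0.1001] 0.0015291199204470315
bar a [ 0.5241 -0.2927  0.15  ]
bar b [ 0.455  -0.2914  0.15  ]
lidc [ 0.4895 -0.2945  0.101 ]
head [ 0.5914 -0.2719  0.216 ]
backL [ 0.7624 -0.2076  0.12  ]
backR [ 0.7512 -0.4449  0.12  ]
frontR [ 0.5812 -0.4342  0.12  ]
stand [ 0.4909 -0.2966  0.02  ]
jar [0.4505 0.2682 0.04  ]
capb [ 0.4556 -0.4905  0.066 ]
smallcan [ 0.4549 -0.1803  0.08  ]
head scene [ 0.5897 -0.275   0.216 ] bar scene [ 0.4896 -0.3012  0.155 ] mat (array([ 0.4651, -0.0051,  0.0025]), np.float64(0.0015941810214624946))
```

```bash
cat >> h.py <<'E'
from scipy.spatial.transform import Rotation as Ro
def rows(*tg, start=None):
    """tg: (x,y,z,yaw) tool down; prints tool-frame rows from measured (or given) pose"""
    st=r.get_state()
    p,R=(st["tcp_pos"],Ro.from_euler("xyz",st["eef_rot"],degrees=True)) if start is None else (np.array(start[:3]),Ro.from_euler("xyz",[180,0,start[3]],degrees=True))
    for x,y,z,w in tg:
        d=R.inv().apply(np.array([x,y,z])-p)*1000; q=(R.inv()*Ro.from_euler("xyz",[180,0,w],degrees=True)).as_rotvec()
        print(np.round(d,1),np.round(q,3))
E
python3 - <<'E'
from h import *
S0=(.202,.644,.246,-17.4)
rows((.46,.3,.27,-12),(.5,0,.27,-6),(.4905,-.295,.22,0),start=S0)
E
```

```text
[349.1 251.1 -24. ] [ 0.     0.    -0.094]
[476.9 525.4 -24. ] [ 0.     0.    -0.199]
[556.1 809.8  26. ] [ 0.     0.    -0.304]
```

```bash
python3 -m pendant '[[349,251,-24,0,0,-0.094],[349,251,-24,0,0,-0.094],[349,251,-24,0,0,-0.094],[349,251,-24,0,0,-0.094],[349,251,-24,0,0,-0.094],[349,251,-24,0,0,-0.094],[349,251,-24,0,0,-0.094],[477,525,-24,0,0,-0.2],[477,525,-24,0,0,-0.2],[477,525,-24,0,0,-0.2],[477,525,-24,0,0,-0.2],[477,525,-24,0,0,-0.2],[556,810,-24,0,0,-0.304],[556,810,-24,0,0,-0.304],[556,810,-24,0,0,-0.304],[556,810,-24,0,0,-0.304],[556,810,-24,0,0,-0.304],[556,810,-14,0,0,-0.304],[556,810,-14,0,0,-0.304]]' 60; python3 - <<'E'
from h import *
s=r.get_state();print(s["joints"],s["eef_rot"])
rows((.4905,-.295,.22,0),(.4905,-.295,.15,0))
crop("scene","pics/s2.png",190,130,220,160,3.6)
E
```

```text
time_s: 2.58
tcp_pos: [0.4894, -0.2949, 0.2583]
eef_rot: [-179.9, 0.1, -0.1]
contact_force: [-0.5, -0.5, -0.3]
gripper_width: 0.0602
gripper_force: 0.0
[-1.14841698e+01  1.04436882e+01 -1.14648868e+01 -3.32390878e-02
 -6.82236809e+01  1.01445276e+02] [-1.79943530e+02  1.23509780e-01 -5.11999189e-02]
[ 1.2  0.1 38.3] [-0.001  0.002 -0.001]
[  1.4   0.2 108.3] [-0.001  0.002 -0.001]
```

View pics/s2.png

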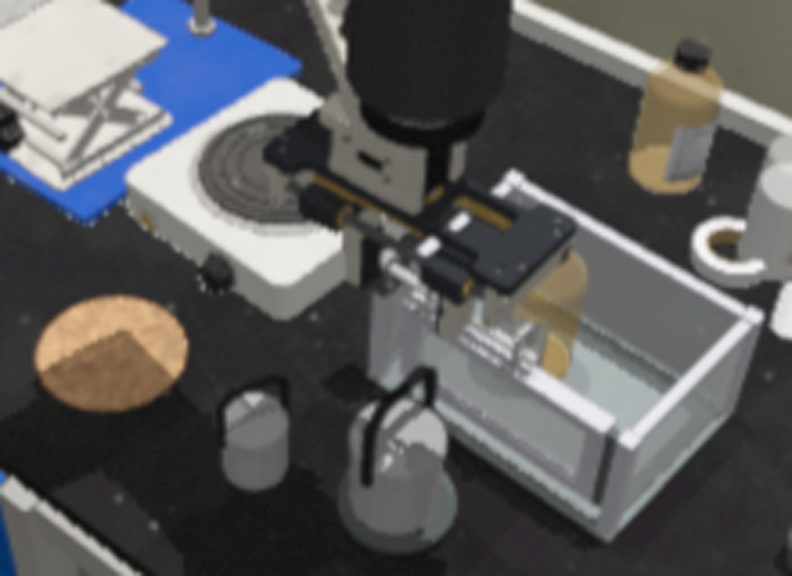

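The gripper hangs above the canister, with its wide body along y and clear of the knob. The handle bar is at about (405,395) in the crop, below the fingers. I go down and grip.

```bash
python3 -m pendant '[[1,0,40,0,0,0],[1,0,70,0,0,0],[1,0,95,0,0,0],[1,0,107,0,0,0],[1,0,107,0,0,0]]' && python3 -m pendant '[[0,0,0,0,0,0],[0,0,0,0,0,0],[0,0,0,0,0,0],[0,0,0,0,0,0],[0,0,0,0,0,0],[0,0,0,0,0,0]]' 0 40
```

```text
time_s: 3.25
tcp_pos: [0.4913, -0.2944, 0.1525]
eef_rot: [-180.0, 0.0, 0.1]
contact_force: [-0.8, 0.9, 0.6]
gripper_width: 0.0603
gripper_force: 0.0
time_s: 4.0
tcp_pos: [0.4912, -0.2953, 0.1526]
eef_rot: [180.0, -0.0, 0.0]
contact_force: [0.3, -1.0, 0.8]
gripper_width: 0.0085
gripper_force: 40.0
```

```bash
python3 -m pendant '[[0,0,-8,0,0,0],[0,0,-25,0,0,0],[0,0,-50,0,0,0],[0,0,-80,0,0,0],[0,0,-105,0,0,0],[0,0,-105,0,0,0]]' && python3 -m pendant '[[-2,-20,0,0,0,0],[-5,-55,0,0,0,0],[-9,-100,0,0,0,0],[-13,-145,0,0,0,0],[-17,-190,0,0,0,0],[-21,-235,0,0,0,0],[-24,-270,0,0,0,0],[-26,-290,0,0,0,0],[-26,-290,0,0,0,0],[-26,-290,0,0,0,0]]' && python3 - <<'E'
from h import *
rows((.465,-.005,.1375,0))
crop("scene","pics/s3.png",110,90,220,160,3.6)
E
```

```text
time_s: 4.75
tcp_pos: [0.4923, -0.2956, 0.2605]
eef_rot: [179.9, -0.3, 0.0]
contact_force: [0.3, 0.5, -4.3]
gripper_width: 0.0087
gripper_force: 40.0
time_s: 6.0
tcp_pos: [0.4645, -0.0052, 0.2569]
eef_rot: [180.0, 0.1, 0.0]
contact_force: [-0.2, 0.6, -3.4]
gripper_width: 0.0088
gripper_force: 40.0
[  0.7  -0.2 119.4] [0.    0.001 0.001]
```

View pics/s3.png

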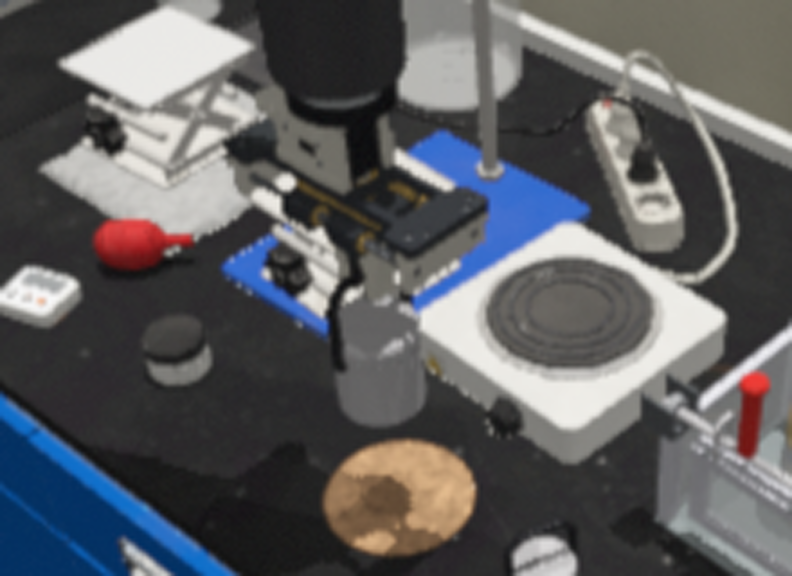

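The canister hangs upright in the gripper above the mat, which is at (400,495) in the crop. I lower it, slowly at the end.

```bash
python3 -m pendant '[[0,0,35,0,0,0],[0,0,75,0,0,0],[0,0,105,0,0,0],[0,0,114,0,0,0],[0,0,117,0,0,0],[0,0,119,0,0,0],[0,0,119,0,0,0]]'
```

```text
time_s: 6.92
tcp_pos: [0.4656, -0.005, 0.1394]
eef_rot: [-180.0, -0.1, 0.0]
contact_force: [0.1, -0.1, -4.0]
gripper_width: 0.0085
gripper_force: 40.0
```

```bash
python3 -m pendant '[[0,0,1,0,0,0],[0,0,2,0,0,0],[0,0,3,0,0,0],[0,0,3,0,0,0]]'
```

```text
time_s: 7.42
tcp_pos: [0.4664, -0.0053, 0.1375]
eef_rot: [180.0, -0.2, 0.1]
contact_force: [-3.1, -1.7, 12.5]
gripper_width: 0.0084
gripper_force: 40.0
```

```bash
python3 -m pendant '[[0,0,-2,0,0,0],[0,0,-2,0,0,0],[0,0,-2,0,0,0],[0,0,-2,0,0,0]]' 40 && python3 -m pendant '[[0,0,-15,0,0,0],[0,0,-50,0,0,0],[0,0,-100,0,0,0],[0,0,-130,0,0,0],[0,0,-130,0,0,0]]' && python3 - <<'E'
from h import *
rows((.50,-.14,.275,-1),(.591,-.273,.275,-3),start=(*r.get_state()["tcp_pos"],0))
crop("scene","pics/s4.png",170,130,220,160,3.6)
E
```

```text
time_s: 7.92
tcp_pos: [0.4651, -0.0051, 0.1374]
eef_rot: [180.0, 0.0, 0.0]
contact_force: [-0.4, 0.4, -0.2]
gripper_width: 0.0386
gripper_force: 0.0
time_s: 8.55
tcp_pos: [0.4664, -0.0048, 0.27]
eef_rot: [-179.9, -0.3, 0.0]
contact_force: [0.6, 0.2, 0.4]
gripper_width: 0.0398
gripper_force: 0.0
[ 33.6 135.2  -5. ] [ 0.    -0.     0.017]
[124.6 268.2  -5. ] [ 0.    -0.     0.052]
```

View pics/s4.png

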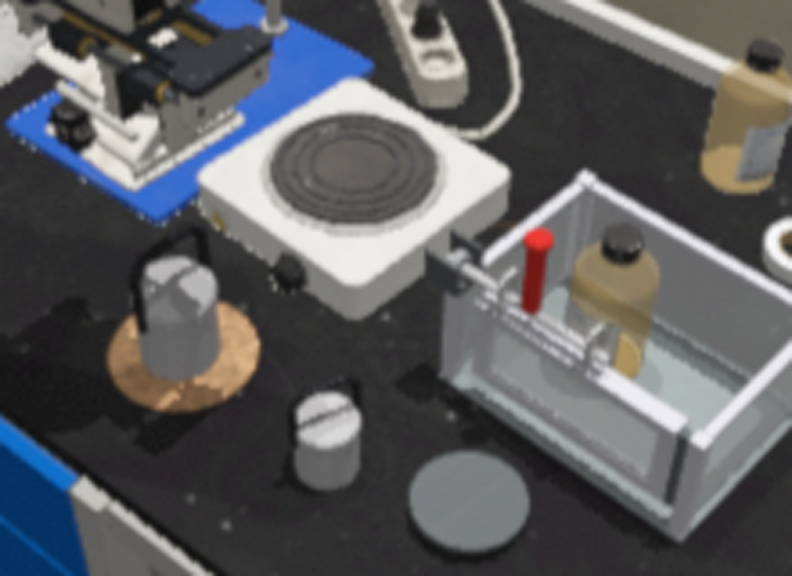

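The canister stands upright on the mat at (180,325) in the crop and has been let go. The knob at (538,270) is free. I go above it.

```bash
python3 -m pendant '[[15,60,-5,0,0,0.017],[34,118,-5,0,0,0.017],[60,165,-5,0,0,0.03],[90,215,-5,0,0,0.04],[115,255,-5,0,0,0.052],[124,268,-5,0,0,0.052],[124,268,-5,0,0,0.052],[124,268,-5,0,0,0.052]]' 46 && python3 - <<'E'
from h import *
rows((.591,-.273,.191,-3))
crop("scene","pics/s5.png",270,140,110,80,7)
E
```

```text
time_s: 9.6
tcp_pos: [0.5886, -0.2722, 0.2721]
eef_rot: [-180.0, 0.0, -2.9]
contact_force: [-0.2, 0.1, 0.1]
gripper_width: 0.0457
gripper_force: 0.0
[ 2.5  0.7 81.1] [-0.     0.001  0.001]
```

View pics/s5.png

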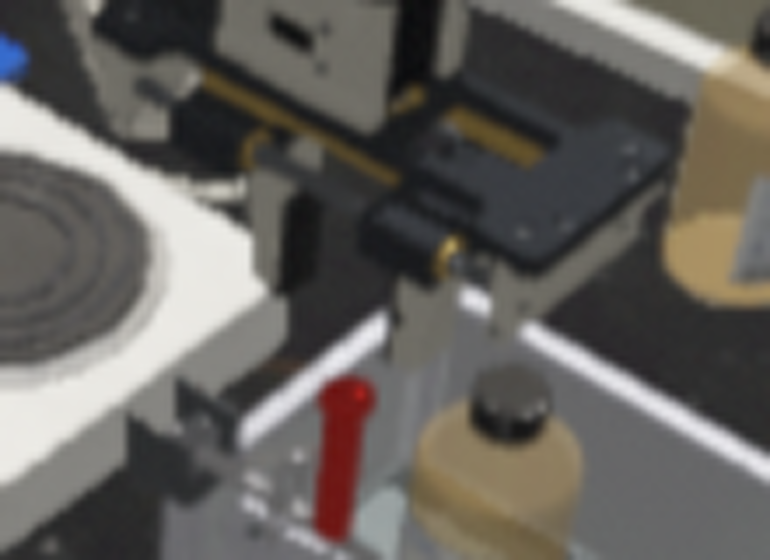

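The fingertips at (270,280) and (410,360) straddle the knob head at (348,395). I go down and close.

```bash
python3 -m pendant '[[1,1,25,0,0,0],[2,1,50,0,0,0],[2,1,70,0,0,0],[2,1,81,0,0,0],[2,1,81,0,0,0]]' && python3 -m pendant '[[0,0,0,0,0,0],[0,0,0,0,0,0],[0,0,0,0,0,0],[0,0,0,0,0,0],[0,0,0,0,0,0]]' 0 40
```

```text
time_s: 10.28
tcp_pos: [0.5908, -0.2736, 0.1915]
eef_rot: [-180.0, 0.0, -2.9]
contact_force: [0.3, 0.1, 0.4]
gripper_width: 0.0458
gripper_force: 0.0
time_s: 10.9
tcp_pos: [0.5914, -0.2744, 0.1921]
eef_rot: [180.0, -0.0, -3.0]
contact_force: [-0.4, 0.8, 3.3]
gripper_width: 0.0202
gripper_force: 40.0
```

The opening of 20 mm is more than the 16 mm pin, so the pads probably catch the head. I open, go a few millimetres lower and grip again.

```bash
python3 -m pendant '[[0,0,0,0,0,0],[0,0,0,0,0,0],[0,0,2,0,0,0],[0,0,5,0,0,0],[0,0,5,0,0,0]]' 40 && python3 -m pendant '[[0,0,0,0,0,0],[0,0,0,0,0,0],[0,0,0,0,0,0],[0,0,0,0,0,0],[0,0,0,0,0,0]]' 0 40; python3 - <<'E'
from h import *
crop("scene","pics/s6.png",270,140,110,80,7)
E
```

```text
time_s: 11.52
tcp_pos: [0.5908, -0.2742, 0.186]
eef_rot: [-180.0, 0.1, -3.0]
contact_force: [-0.5, -0.7, 0.2]
gripper_width: 0.04
gripper_force: 0.0
time_s: 12.15
tcp_pos: [0.5911, -0.2743, 0.1866]
eef_rot: [180.0, -0.0, -3.0]
contact_force: [0.4, -1.4, 0.5]
gripper_width: 0.0204
gripper_force: 40.0
```

View pics/s6.png

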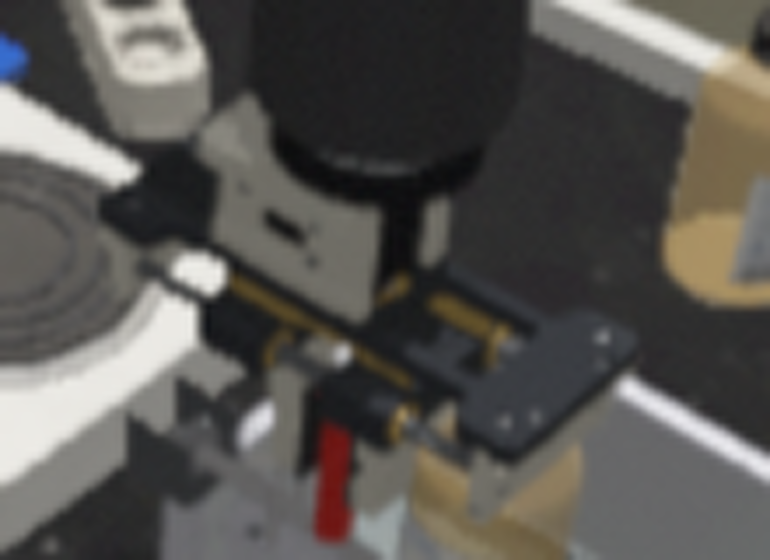

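```bash
python3 -m pendant '[[0,0,-3,0,0,0],[0,0,-6,0,0,0],[0,0,-9,0,0,0],[0,0,-11.5,0,0,0],[0,0,-11.5,0,0,0],[0,0,-11.5,0,0,0]]'; python3 - <<'E'
from h import *
print(r.get_state()["moment"])
for n in("scene","top"):
    m=cv2.inRange(cv2.cvtColor(r.capture(n),cv2.COLOR_RGB2HSV),(0,170,60),(4,255,255))
    k,_,st,c=cv2.connectedComponentsWithStats(m)
    for i in range(1,k):
        if st[i,4]>8 and 295<c[i,0]<325: print(n,st[i],c[i])
s0=cv2.imread("pics/s6.png");m=cv2.inRange(cv2.cvtColor(s0,cv2.COLOR_BGR2HSV),(0,170,60),(4,255,255))
ys,xs=np.nonzero(m);print("before (px)",ys.min()/7+140,ys.max()/7+140,xs.min()/7+270,xs.max()/7+270)
E
```

```text
time_s: 12.95
tcp_pos: [0.5911, -0.2742, 0.1979]
eef_rot: [-180.0, 0.0, -3.0]
contact_force: [1.2, 0.3, -1.8]
gripper_width: 0.0202
gripper_force: 40.0
[-0.21713633 -0.20502152  0.00451338]
scene [316 198   4  16  58] [317.34482759 205.36206897]
before (px) 200.85714285714286 216.57142857142856 315.42857142857144 319.7142857142857
```

The bolt rose with the grip: its lower red edge went from 216.6 to 213 px, and the force is about 2 N. I draw it towards the hinge along tool +y.

```bash
python3 -m pendant '[[0,3,0,0,0,0],[0,6,0,0,0,0],[0,9,0,0,0,0],[0,12,0,0,0,0],[0,15,0,0,0,0]]'; python3 -m pendant '[[0,4,0,0,0,0],[0,8,0,0,0,0],[0,12,0,0,0,0],[0,16,0,0,0,0],[0,20,0,0,0,0],[0,22,0,0,0,0],[0,22,0,0,0,0]]'
```

```text
time_s: 13.68
tcp_pos: [0.5902, -0.2895, 0.198]
eef_rot: [-180.0, 0.0, -3.0]
contact_force: [0.7, 0.4, -2.8]
gripper_width: 0.0202
gripper_force: 40.0
time_s: 14.55
tcp_pos: [0.589, -0.3116, 0.1981]
eef_rot: [180.0, 0.0, -3.0]
contact_force: [-1.2, -0.3, -2.9]
gripper_width: 0.0202
gripper_force: 40.0
```

```bash
python3 -m pendant '[[0,1,0,0,0,0],[0,2,0,0,0,0],[0,2,0,0,0,0]]'; python3 -m pendant '[[0,1,0,0,0,0],[0,2,0,0,0,0],[0,2,0,0,0,0]]'
```

```text
time_s: 14.92
tcp_pos: [0.589, -0.3132, 0.198]
eef_rot: [-180.0, 0.0, -3.0]
contact_force: [-1.9, 1.0, -2.1]
gripper_width: 0.0197
gripper_force: 40.0
time_s: 15.3
tcp_pos: [0.5889, -0.3147, 0.1979]
eef_rot: [-180.0, 0.0, -3.0]
contact_force: [-1.0, 4.4, -2.3]
gripper_width: 0.0201
gripper_force: 40.0
```

The bolt is at its back stop (about 40.5 mm drawn, y force rising). I swing the gate on a 108 mm arc, with the tool turning along.

```bash
python3 -m pendant '[[-1.9,-0.5,0,0,0,-0.017],[-5.7,-0.4,0,0,0,-0.052],[-9.4,-0.1,0,0,0,-0.087],[-13.2,0.3,0,0,0,-0.122],[-16.9,0.8,0,0,0,-0.157],[-20.6,1.5,0,0,0,-0.192],[-22.5,1.9,0,0,0,-0.209],[-22.5,1.9,0,0,0,-0.209]]'
```

```text
time_s: 16.3
tcp_pos: [0.5662, -0.3158, 0.1981]
eef_rot: [-180.0, -0.0, 9.1]
contact_force: [1.9, 4.5, -2.0]
gripper_width: 0.0197
gripper_force: 40.0
```

```bash
python3 -m pendant '[[-3.8,-0.3,0,0,0,-0.035],[-7.5,-0.1,0,0,0,-0.07],[-11.3,0.2,0,0,0,-0.105],[-15,0.7,0,0,0,-0.14],[-18.8,1.3,0,0,0,-0.175],[-22.5,2,0,0,0,-0.209],[-26.1,2.8,0,0,0,-0.244],[-29.8,3.8,0,0,0,-0.279],[-33.4,4.9,0,0,0,-0.314],[-33.4,4.9,0,0,0,-0.314],[-33.4,4.9,0,0,0,-0.314]]'; python3 - <<'E'
from h import *
s=r.get_state();p=s["tcp_pos"];h=np.array([.5832,-.4222]);d=p[:2]-h
print(np.degrees(np.arctan2(-d[0],d[1]))+3,np.linalg.norm(d))
crop("top","pics/t7.png",255,150,120,90,6)
E
```

```text
time_s: 17.68
tcp_pos: [0.5342, -0.3259, 0.1981]
eef_rot: [-180.0, -0.0, 27.0]
contact_force: [2.6, 4.0, -1.6]
gripper_width: 0.0198
gripper_force: 40.0
29.998006461659273 0.10802947545541079
```

View pics/t7.png

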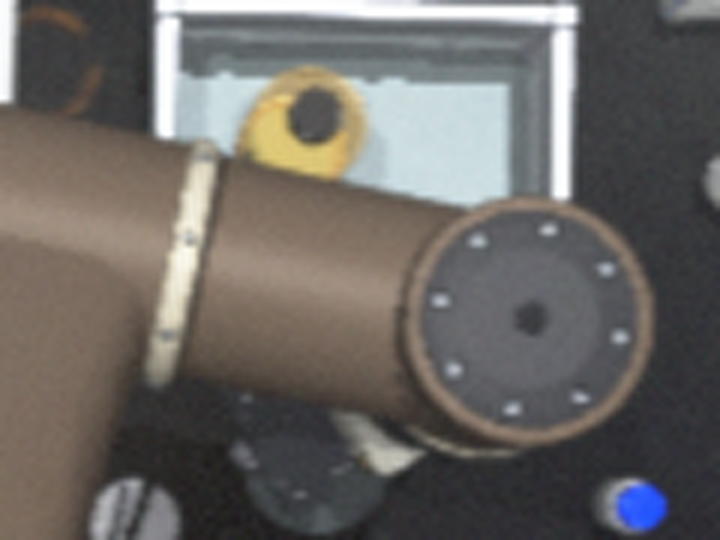

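The arm hides the gate in the top view. I check numerically in the scene view that the red pin is still in the grip.

```bash
python3 - <<'E'
from h import *
im=r.capture("scene");m=cv2.inRange(cv2.cvtColor(im,cv2.COLOR_RGB2HSV),(0,170,50),(5,255,255))
k,_,st,c=cv2.connectedComponentsWithStats(m)
for i in range(1,k):
    if st[i,4]>5 and 270<c[i,0]<380: print(st[i],c[i])
p=r.get_state()["tcp_pos"]
print("expected pin foot/grip",proj("scene",[p[0],p[1],.15]),proj("scene",p),"old place",proj("scene",[.5911,-.2743,.15]))
for t in(0,27): # rail free end, white-ness along expected rail, shut / open
    a=np.radians(t-0 if t else -3);d=np.array([-np.sin(a),np.cos(a)])
    print(t,[im[int(v+.5),int(u+.5)].tolist() for u,v in [proj("scene",[.5832+l*d[0],-.4222+l*d[1],.118]) for l in(.03,.06,.15,.17,.19)]])
s=r.get_state();print(s["time_s"],s["contact_force"],np.abs(s["qd"]).max())
E
```

```text
[319 214   8  21  93] [321.92473118 223.39784946]
expected pin foot/grip [320.75884648 233.95985272] [322.35537438 221.42266474] old place [317.49076114 212.80806165]
0 [[174, 182, 182], [121, 117, 110], [104, 103, 95], [106, 105, 99], [30, 30, 33]]
27 [[203, 203, 208], [110, 110, 113], [109, 109, 112], [110, 109, 113], [110, 110, 113]]
17.775 [ 2.64219163  3.63270827 -1.94775154] 0.09643893621031341
```

The red pin fills the expected column (x 319–326, y 214–234), so it is gripped at the open position. The rail samples lie evenly along the 30° line and everything is still.

```bash
python3 -c "
from plant import r
print(r.close_job())"
```

```text
the job is handed in; nothing more can be done
None
```

The job is handed in at about 18 s: the canister stands upright on the cork mat and has been let go, the bolt was raised over the lip and drawn to its back stop, and the gate is held still at about 30° by the gripped knob. I did not touch the amber bottle, the jar or the blue-capped bottle. The final gate angle was checked from arm position and pixel samples because the arm hid the gate in the top view.

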